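# Load the bench shaker and start its clamp bolt

## Robot

A 6-joint arm with a two-finger parallel gripper is mounted at the origin on the work surface. World frame = base frame: x ahead of the robot, y to its left, z up, the work surface at z = 0. Lengths are in m, angles in rad, forces in N, time in s.
With the tool pointing down it reaches from about 0.35 to 0.85 m from the base axis. Payload 8.1 kg.
Tool frame: the origin (TCP) lies at the very end of the fingers, on their centre line; the grasp point (between the pads) lies robot.tcp_to_grasp behind it (robot.tcp_to_grasp is the distance from the TCP to the grasp point, in m); z points along the fingers, y is the line along which they close (so a half turn about z gives the same grasp; the last joint's range is limited). The gripper opens to 93 mm and grips with 3 to 60 N. Pads are 15 mm wide; open, the fingers measure 128 mm over their backs; the gripper's body (75 mm by 188 mm) begins 65 mm behind the grasp point.
Start: joints at [-0.085, 0.13, 1.488, -0, 1.523, -0.085], TCP at [0.6, 0, 0.219] pointing down, gripper open.
Joint ranges: [-2.96, 2.96], [-0.89, 2.26], [0.02, 2.5], [-1.34, 4.48], [0, 2.73], [-2.66, 2.66]. Speed limits (rad/s): [2.39, 2.39, 2.79, 3.14, 3.14, 3.14].

## Interface

Orientations are given as a rotation vector (axis times angle).
In Python, from plant import robot gives the robot as it stands. The module is installed in compiled form; this text tells all that it offers.
- The arm moves only by the shell command python3 -m pendant 'ROWS' [FORCE]. ROWS is JSON, a list that holds one entry, the list of rows, each a list of 5 numbers: the opening, from 0 (shut) to 1 (fully open), then the shift along the tool's x, y, z in cm, then the turn about the tool's z in degrees. In form: [[[fingers, x, y, z, roll], ...]]. A call has 1 to 8 rows; each row shifts and turns the commanded pose from where the row before left it, along the tool's axes as they then stand; what a row does not reach is not made up. A row lasts 1/10 s, in which the tool goes at most 50 mm and 8.59 degrees, less where a joint would pass 70% of its speed; a pose out of reach is approached as far as the arm can. A call is refused whole if a number of a shift passes 5 or a number of a turn 8.59, either way. A call with a gripper value outside its range is refused whole. The fingers move at their own pace and stop on an object; FORCE is the grip in N (left out, the last holds). Time passes only in rows, so rows that do not move let the fingers close. It gives the time, the measured TCP pose, the force, the opening and the grip force at its end, in the units of the state.
- robot.read_state(): the state, without advancing time (a new reading comes with each control period).
- robot.read_camera(name): name is "scene" or "side" or "wrist"; returns a dict with "img" (384x512x3 uint8, blue, green, red), "K" (3x3 intrinsics, pixels), "pose" (4x4, takes a point from camera to world coordinates). Camera axes: x right, y up, looking along -z (the intrinsics and any distortion apply to the point x, -y, -z); pixel columns grow to the right and rows downward; lengths in m; the calibration is good to about 2 mm. A picture is of the moment at which its call begins. There is no depth.
- robot.close_job(): hands the job in; it is judged then, once.
The state is a dict: "t": time; "q": joint angles; "dq": joint speeds; "joint_torque": joint torques, N m; "tool_pos": TCP position; "orientation": TCP orientation; "force": force on the tool from outside, world axes, zero at the start; "wrist_torque": the same for the moment, N m; "opening": finger opening in m; "gripper_force": force on a finger pad.
Only numpy, scipy, OpenCV 4.12 (cv2) and the standard library are available. Lean on these libraries where they do the work, as an engineer would, in place of code of your own. Each camera call takes 0.05 s, during which the arm holds its last target. There are 200 camera calls.

## Task

Load the bench shaker: gently stand the tall lidded jar from the bench upright in the empty square holder on the shaker's platform and let go of it. Then start the platform's wing-headed clamp bolt: turn it backward (anticlockwise seen from above) until you feel it drop into its thread, then turn it forward (clockwise) one full turn. Finish while still gripping the wing, holding the bolt started there; do not tip the jars or push the other things on the bench and platform about.

Things in the scene. Friction and masses are not known exactly. Their poses are not given: they have to be found in the camera images.
- jar: the jar to load: clear, 50 mm across up to a shoulder at 65 mm, 95 mm tall with a 45 mm white lid, paper label, upright on the open bench at the robot's left (+y), 0.15 to 0.3 kg. Origin: centre of its underside; z up its axis. Grip it across its body 40 to 55 mm above its underside. Only the jar in the full holder has the same shape
- holder: the empty holder: square steel tray, 84 x 84 mm outside, 76 x 76 mm inside, walls 4 mm thick and 20 mm high, open at the top, fixed on the shaker's platform. Origin: centre of its underside (on the platform, 88 mm above the bench); its inner floor lies 5 mm above the origin; x and y along its sides
- holder_full: the other holder, of the same make, with a jar already standing in it; leave it alone. Origin: centre of its underside
- jar_full: the jar already standing in the full holder, same shape as the jar to load; leave it alone. Origin: centre of its underside
- squat_jar: bystander: squat jar, 66 mm across, 58 mm tall, on the bench. Origin: centre of its underside
- beaker: bystander: open glass beaker, 68 mm across, 85 mm tall, on the bench. Origin: centre of its underside
- shell: bystander: brown spiral shell, 68 mm across, 52 mm tall, on the bench. Origin: centre of its underside
- bolt: the clamp bolt. Origin: on its axis, under its 32 mm washer, 24 mm above the boss's top at the start. A 15 mm neck rises to the wing. It cannot tilt or leave the boss. Turns easily. Weight and a spring press it down (6 N): a tight grip kept at one height carries it and hides the drop: turn with fingers loose on the wing (some 2 mm more open than gripped; 0.2 rad of play) or press down lightly
- wing (a point): centre of the bolt's wing, on its axis, 31 mm above the bolt's origin: an upright steel paddle 46 mm long (x), 12 mm thick (y), 24 mm tall (z), with nothing above it. Grip it from above across its thickness; fingertips have 28 mm below this point before they meet the washer
- bolt_lift (a joint): height of the bolt (m): 0 resting on top of the thread as at the start, up to 0.004 when lifted; falls to about -0.007 at the drop (a stop lies about 0.6 rad further backward); turned forward from there it screws down 8 mm per turn, so about -0.015 after one turn, to -0.022 at its end. Does not creep when let go
- boss: round steel boss on the platform beside the holders, 44 mm across, 28 mm high, holding the upright bolt. Origin: centre of its underside. At the start the bolt rests on top of the thread inside; turned forward there it only skates. Where the thread begins is not to be seen: it must be felt, 0.5 to 1.9 rad backward from the start
- dish: bystander: shallow white dish, 90 mm across, 16 mm tall, on the bench. Origin: centre of its underside
- slide_box: bystander: flat dark wooden box, 85 x 170 x 32 mm (x, y, z), on the bench. Origin: centre of its underside
- probe: bystander: a thin pointed hand tool with a black handle, 150 mm long, lying on the bench on the robot's right

How it is judged:
On the way, in this order (a step that is already met when the one before it is completed fails the run):
1. the jar stands upright in the empty holder, let go (horizontal distance between jar and holder below 0.022 m and z of jar in the frame of holder below 0.009 m and angle between jar's own z axis and vertical below 0.1 rad and contact force between the fingers and jar below 0.1 N and linear speed of jar below 0.03 m/s), for 0.2 s.
2. the bolt, turned backward, has dropped into its thread (value of joint bolt_lift between -0.01 and -0.005 m), for 0.1 s.
At the end, for the whole second after the job is handed in: the bolt, gripped (over 1 N) and still, is 12.8 to 17.2 mm below its start (7 mm drop, then one turn of 8 mm, give or take a quarter turn); the jar stands upright (0.1 rad) on the floor of the once empty holder, untouched; the other jar stands upright in its own (value of joint bolt_lift between -0.0172 and -0.0128 m and contact force between the fingers and bolt above 1 N and linear speed of bolt below 0.01 m/s and angular speed of bolt below 0.1 rad/s and horizontal distance between jar and holder below 0.022 m and z of jar in the frame of holder below 0.009 m and angle between each of jar, jar_full's own z axis and vertical below 0.1 rad and contact force between the arm and jar below 0.1 N and horizontal distance between jar_full and holder_full below 0.022 m); the arm keeps its last pose, push and grip.
It fails at once if a jar is tipped over (angle between jar's own z axis and vertical above 0.7 rad or angle between any of jar_full, squat_jar's own z axis and vertical above 0.5 rad).
It fails at once if a bystander is pushed about (over 40 mm) (distance of any of jar_full, squat_jar, beaker, shell, dish, slide_box, probe from where it was at the start of the episode above 0.04 m).
It fails at once if the jar is dropped (contact force between the fingers and jar below 0.1 N and linear speed of jar above 0.7 m/s).
It also fails if it takes over 72 s, if anything falls off the work surface, if the arm or the gripper's body presses on something with over 40 N, if the wrist force passes 120 N, or if a joint passes its speed limit or range.

## Working session

There is one attempt and no reset: what is moved stays moved. The work goes in short steps, Python scripts to look and compute and a shell command to move; the robot and the scene stay as the last step left them, time stands still between calls to the robot, and variables do not carry over. Pictures are saved under pics/ and viewed, at most 10 in all, crops included, and the job is handed in when it is done.

```bash
mkdir -p pics
python3 - <<'E'
from plant import robot
import cv2,numpy as np
for n in ["scene","side","wrist"]:
    c=robot.read_camera(n); cv2.imwrite(f"pics/{n}0.png",c["img"]); np.savez(f"pics/{n}0.npz",K=c["K"],pose=c["pose"]); print(n,[k for k in c],c["K"].round(1).tolist(),c["pose"].round(3).tolist())
s=robot.read_state();print(s,robot.tcp_to_grasp)
a=cv2.imread("pics/scene0.png");b=cv2.imread("pics/side0.png")
cv2.imwrite("pics/scene0b.png",cv2.resize(a,(800,600),interpolation=cv2.INTER_CUBIC));cv2.imwrite("pics/side0b.png",cv2.resize(b,(800,600),interpolation=cv2.INTER_CUBIC))
E
```

```text
scene ['img', 'K', 'pose'] [[370.1, 0.0, 254.5], [0.0, 370.1, 187.1], [0.0, 0.0, 1.0]] [[0.065, -0.587, 0.807, 1.491], [0.998, 0.058, -0.039, -0.073], [-0.024, 0.808, 0.589, 0.828], [0.0, 0.0, 0.0, 1.0]]
side ['img', 'K', 'pose'] [[443.7, 0.0, 260.1], [0.0, 443.7, 191.3], [0.0, 0.0, 1.0]] [[0.684, 0.555, -0.474, -0.182], [-0.73, 0.52, -0.444, -0.646], [0.0, 0.65, 0.76, 1.217], [0.0, 0.0, 0.0, 1.0]]
wrist ['img', 'K', 'pose'] [[311.2, 0.0, 256.2], [0.0, 311.2, 188.2], [0.0, 0.0, 1.0]] [[1.0, 0.001, 0.001, 0.6], [-0.001, 0.97, 0.243, 0.067], [-0.001, -0.243, 0.97, 0.384], [0.0, 0.0, 0.0, 1.0]]
{'t': 0.15, 'q': array([-8.53984637e-02,  1.31006431e-01,  1.48904059e+00,  1.22374927e-05,
        1.52301052e+00, -8.53930949e-02]), 'dq': array([-5.03037638e-04, -2.09702548e-03, -2.70242995e-03,  6.69443702e-04,
        1.22622630e-03,  2.75079805e-05]), 'joint_torque': array([ 8.59073725e-05, -5.60473788e+01, -4.92333663e+01,  7.68201635e-02,
        3.05504061e-02, -1.41810942e-04]), 'tool_pos': array([5.99550255e-01, 6.63959833e-05, 2.17810935e-01]), 'orientation': array([-2.22065003e+00, -2.22063679e+00,  1.46716543e-03]), 'force': array([0.55846291, 0.67584164, 0.00739548]), 'wrist_torque': array([0.00281571, 0.00266055, 0.00154998]), 'gripper_force': 0.0, 'opening': 0.09322504499300455} 0.0188
```

View pics/scene0b.png

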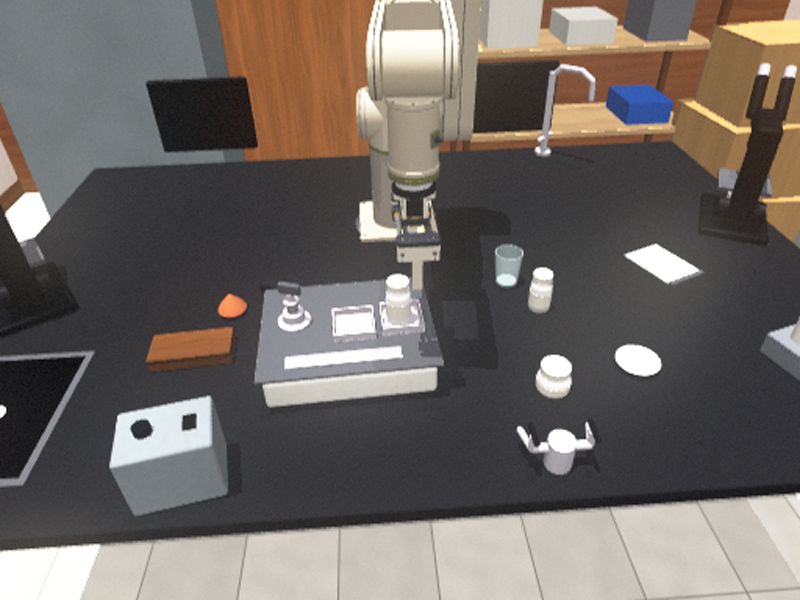

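View pics/side0b.png

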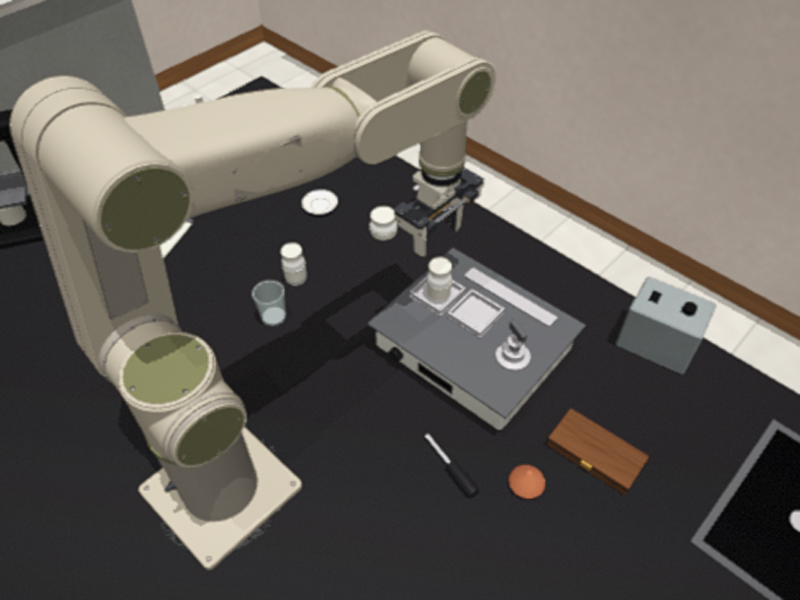

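Scene view: jar to load about (540,290), beaker (508,265), empty holder (353,322), full holder (400,300) and bolt (291,300). The side view shows the jar at (293,263), holder (476,312) and bolt (515,345). I'll enlarge these for measurement.

Run:
```python
import cv2,numpy as np
a=cv2.imread("pics/scene0.png");b=cv2.imread("pics/side0.png")
def t(i,x,y,w,h):
    r=cv2.resize(i[y:y+h,x:x+w],(400,300),interpolation=cv2.INTER_CUBIC)
    s=400/w
    for k in range(0,w,10): cv2.line(r,(int((k)*s),0),(int(k*s),5 if k%50 else 12),(0,255,255),1)
    for k in range(0,h,10): cv2.line(r,(0,int(k*s)),(5,int(k*s)),(0,255,255),1)
    return r
o=np.vstack([np.hstack([t(a,165,165,120,90),t(a,306,160,80,60)]),np.hstack([t(b,250,160,100,75),t(b,150,150,80,60)])])
cv2.imwrite("pics/crops.png",o)
```

```text
(no output)
```

View pics/crops.png

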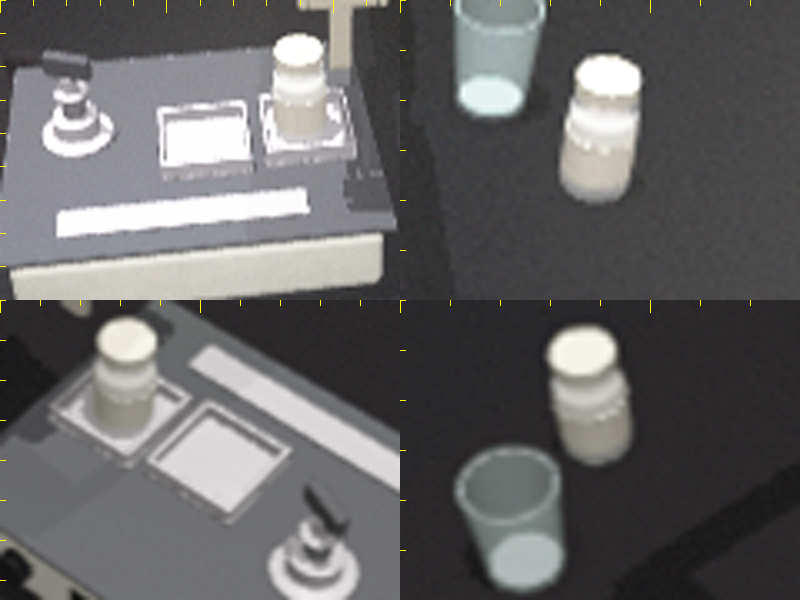

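The crops show the lid top centre at scene (347.8,175) and side (186.6,160.4). The holder rim corners and the wing paddle are clear in both views, so I'll locate them now.

```bash
cat > h.py <<'E'
import numpy as np
C={n:np.load(f"pics/{n}0.npz") for n in("scene","side")}
def ray(n,u,v,c=None):
    c=c or C[n];d=c["pose"][:3,:3]@(np.array([1,-1,-1])*(np.linalg.inv(c["K"])@[u,v,1]));return c["pose"][:3,3],d/np.linalg.norm(d)
def plane(n,u,v,z,c=None):
    o,d=ray(n,u,v,c);return o+d*(z-o[2])/d[2]
def tri(*r):
    A=sum(np.eye(3)-np.outer(d,d) for o,d in r);b=sum((np.eye(3)-np.outer(d,d))@o for o,d in r);return np.linalg.solve(A,b)
E
python3 - <<'E'
from h import *
np.set_printoptions(precision=4,suppress=True)
A=lambda x,y:("scene",165+x/3.333-.35,165+y/3.333-.35)
B=lambda x,y:("scene",306+x/5-.4,160+y/5-.4)
S=lambda x,y:("side",250+x/4-.4,160+y/4-.4)
D=lambda x,y:("side",150+x/5-.4,150+y/5-.4)
def rep(l,p,q,z): print(l,plane(*p,z),plane(*q,z),"tri",tri(ray(*p),ray(*q)))
rep("lid",B(209,75),D(183,52),.095)
rep("beaker",B(100,8),D(108,185),.085)
rep("wing",A(67,66),S(327,208),.171)
print("wing ends side",plane(*S(307,190),.183),plane(*S(347,228),.171),"scene",plane(*A(44,60),.171),plane(*A(91,68),.171))
rep("washer",A(77,130),S(314,272),.14)
for k,(p,q) in enumerate([((158,105),(291,152)),((249,101),(213,100)),((251,162),(147,160)),((160,167),(230,220))]): print(k,plane(*A(*p),.108),plane(*S(*q),.108))
for p in[(158,105),(249,101),(251,162),(160,167)]:print("A",plane(*A(*p),.108))
for q in[(213,100),(291,152),(230,220),(147,160)]:print("S",plane(*S(*q),.108))
rep("fulllid",A(298,50),S(127,40),.088+.005+.095)
E
```

```text
lid [0.4447 0.3027 0.095 ] [0.4452 0.3004 0.095 ] tri [0.4454 0.3017 0.0949]
beaker [0.3352 0.2511 0.085 ] [0.3333 0.2497 0.085 ] tri [0.3339 0.2512 0.0839]
wing [ 0.5563 -0.2423  0.171 ] [ 0.5576 -0.2442  0.171 ] tri [ 0.5573 -0.2432  0.1713]
wing ends side [ 0.5526 -0.2276  0.183 ] [ 0.5528 -0.2663  0.171 ] scene [ 0.5446 -0.2646  0.171 ] [ 0.5617 -0.22    0.171 ]
washer [ 0.613  -0.2327  0.14  ] [ 0.5245 -0.2619  0.14  ] tri [ 0.5546 -0.2444  0.0938]
0 [ 0.5406 -0.1649  0.108 ] [ 0.6283 -0.1637  0.108 ]
1 [ 0.5427 -0.0772  0.108 ] [ 0.6284 -0.0815  0.108 ]
2 [ 0.634  -0.0784  0.108 ] [ 0.5419 -0.0838  0.108 ]
3 [ 0.6333 -0.1606  0.108 ] [ 0.5404 -0.1716  0.108 ]
A [ 0.5406 -0.1649  0.108 ]
A [ 0.5427 -0.0772  0.108 ]
A [ 0.634  -0.0784  0.108 ]
A [ 0.6333 -0.1606  0.108 ]
S [ 0.6284 -0.0815  0.108 ]
S [ 0.6283 -0.1637  0.108 ]
S [ 0.5404 -0.1716  0.108 ]
S [ 0.5419 -0.0838  0.108 ]
fulllid [ 0.5761 -0.03    0.188 ] [ 0.5723 -0.0317  0.188 ] tri [ 0.5737 -0.0302  0.1862]
```

Both cameras agree within a few mm: jar (0.445, 0.3015), holder (0.586, -0.1225), wing (0.557, -0.243) lying roughly along y. Tool x is world y, tool y is world x and tool z points down.

```bash
python3 -m pendant '[[[1,2,-1,0,0],[1,5,-2.5,0,0],[1,5,-2.5,0,0],[1,5,-2.5,0,0],[1,5,-2.5,0,0],[1,5,-2.5,0,0],[1,3.15,-1.95,0,0],[1,0,0,0,0]]]' 20
```

```text
t: 0.95
tool_pos: [0.4561, 0.2787, 0.2184]
orientation: [-2.215, -2.226, 0.0]
force: [-0.4, 0.2, -0.6]
opening: 0.0929
gripper_force: 0.0
```

```bash
python3 -m pendant '[[[1,0,0,0,0],[1,0,0,0,0]]]'
```

```text
t: 1.15
tool_pos: [0.4591, 0.2743, 0.2184]
orientation: [2.222, 2.22, -0.001]
force: [0.6, -0.5, 0.2]
opening: 0.0926
gripper_force: 0.0
```

```bash
python3 -m pendant '[[[1,1.4,-0.7,0,0],[1,1.3,-0.7,0,0],[1,0,0,3,0],[1,0,0,3,0],[1,0,0,2,0],[1,0,0,0,0],[1,0,0,0,0]]]'
python3 - <<'E'
from plant import robot
import cv2,numpy as np
c=robot.read_camera("wrist");np.savez("pics/wrist1.npz",K=c["K"],pose=c["pose"])
cv2.imwrite("pics/wrist1.png",c["img"])
from h import *
P=np.linalg.inv(c["pose"])
for p in[(.445,.3015,.095),(.445,.3015,0)]:
    q=(P@[*p,1])[:3]*[1,-1,-1];q=c["K"]@q;print(q/q[2])
E
```

```text
t: 1.85
tool_pos: [0.4445, 0.3024, 0.1389]
orientation: [-2.221, -2.221, 0.001]
force: [0.5, -1.1, 0.7]
opening: 0.0928
gripper_force: 0.0
[255.88721302 209.61686451   1.        ]
[255.98146771 180.33303866   1.        ]
```

View pics/wrist1.png

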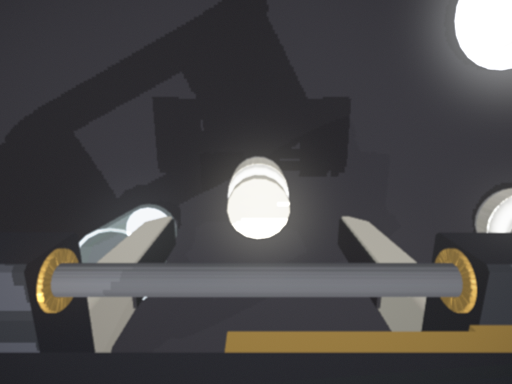

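The lid is at (259,208), against (256,210) predicted, so the jar sits between the fingers, about 2 mm off. I'll descend and grip.

```bash
python3 -m pendant '[[[1,0,0.2,3,0],[1,0,0,4,0],[1,0,0,3,0],[1,0,0,1,0],[1,0,0,0,0],[0.3,0,0,0,0],[0.3,0,0,0,0],[0.3,0,0,0,0]]]' 20; python3 -m pendant '[[[0.3,0,0,0,0],[0.3,0,0,0,0],[0.3,0,0,0,0]]]' 20
```

```text
t: 2.7
tool_pos: [0.448, 0.3029, 0.0306]
orientation: [2.221, 2.221, 0.005]
force: [0.4, -0.3, 0.4]
opening: 0.0734
gripper_force: 0.0
t: 3.0
tool_pos: [0.4467, 0.3022, 0.0288]
orientation: [-2.221, -2.221, -0.0]
force: [-2.8, -0.0, 1.1]
opening: 0.0499
gripper_force: 0.9
```

```bash
python3 -m pendant '[[[0.3,0,0,0,0],[0.3,0,0,0,0],[0.3,0,0,-0.5,0],[0.3,0,0,-2,0],[0.3,0,0,-3,0],[0.3,0,0,-3,0],[0.3,0,0,-3,0],[0.3,0,0,-3,0]]]' 20; python3 -m pendant '[[[0.3,0,0,-3,0],[0.3,0,0,-3,0],[0.3,0,0,-1.5,0],[0.3,-1.5,0,0,0],[0.3,-3,1,0,0],[0.3,-3,1,0,0],[0.3,-3,1,0,0],[0.3,-3,1,0,0]]]' 20
```

```text
t: 3.8
tool_pos: [0.4462, 0.3018, 0.1745]
orientation: [-2.221, -2.221, 0.001]
force: [0.8, 0.2, -1.9]
opening: 0.0493
gripper_force: 20.0
t: 4.6
tool_pos: [0.4857, 0.1649, 0.2461]
orientation: [-2.22, -2.22, 0.005]
force: [-0.8, -0.2, -2.9]
opening: 0.0493
gripper_force: 20.0
```

```bash
python3 -m pendant '[[[0.3,-3,1,0,0],[0.3,-3.5,1.2,0,0],[0.3,-3.5,1.2,0,0],[0.3,-3.5,1.2,0,0],[0.3,-3.5,1.2,0,0],[0.3,-3.5,1.2,0,0],[0.3,-3.5,1.2,0,0],[0.3,-2.5,1,0,0]]]' 20; python3 -m pendant '[[[0.3,-1.5,0.6,0,0],[0.3,0,0,0,0],[0.3,0,0,0,0],[0.3,0,0,0,0]]]' 20
python3 - <<'E'
from plant import robot
import cv2,numpy as np
o=[]
for n,(x,y,w,h) in dict(scene=(165,125,120,120),side=(240,110,120,120)).items():
    c=robot.read_camera(n); o.append(cv2.resize(c["img"][y:y+h,x:x+w],(400,400),interpolation=cv2.INTER_CUBIC))
cv2.imwrite("pics/above.png",np.hstack(o))
E
```

```text
t: 5.4
tool_pos: [0.5774, -0.1008, 0.2458]
orientation: [-2.221, -2.218, 0.004]
force: [-0.2, -0.1, -2.3]
opening: 0.0493
gripper_force: 20.0
t: 5.8
tool_pos: [0.5842, -0.1117, 0.2482]
orientation: [-2.22, -2.222, 0.0]
force: [0.3, 0.5, -2.8]
opening: 0.049
gripper_force: 20.0
```

View pics/above.png

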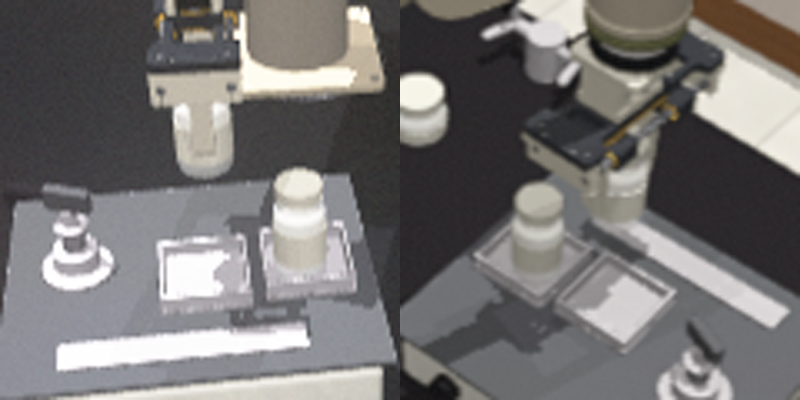

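The jar hangs upright, with both holders and the bolt undisturbed. I'll centre it and lower it.

```bash
python3 -m pendant '[[[0.3,-0.6,0.1,0,0],[0.3,-0.5,0.1,0,0],[0.3,0,0,2,0],[0.3,0,0,3,0],[0.3,0,0,3,0],[0.3,0,0,2,0],[0.3,0,0,1,0],[0.3,0,0,0,0]]]' 20; python3 -m pendant '[[[0.3,0,0,0.5,0],[0.3,0,0,0.2,0],[0.3,0,0,0,0],[0.3,0,0,0,0]]]' 20
```

```text
t: 6.7
tool_pos: [0.5857, -0.1238, 0.137]
orientation: [-2.22, -2.22, 0.002]
force: [-0.5, 0.6, -2.5]
opening: 0.0495
gripper_force: 20.0
t: 7.1
tool_pos: [0.5871, -0.124, 0.1324]
orientation: [2.221, 2.221, 0.001]
force: [-0.5, 0.4, -3.5]
opening: 0.0494
gripper_force: 20.0
```

```bash
python3 -m pendant '[[[0.3,0,0,0.4,0],[0.3,0,0,0.3,0],[0.3,0,0,0,0],[0.3,0,0,0,0]]]' 20;  python3 -m pendant '[[[0.3,0,0,0.1,0],[0.3,0,0,0.1,0],[0.3,0,0,0,0],[0.3,0,0,0,0]]]' 20
```

```text
t: 7.5
tool_pos: [0.5865, -0.1238, 0.1244]
orientation: [-2.221, -2.221, 0.0]
force: [0.7, 0.1, -2.7]
opening: 0.0494
gripper_force: 20.0
t: 7.9
tool_pos: [0.5867, -0.1239, 0.1226]
orientation: [-2.221, -2.221, 0.0]
force: [-0.3, 0.3, -2.4]
opening: 0.049
gripper_force: 20.0
```

```bash
python3 -m pendant '[[[0.3,0,0,0.1,0],[0.3,0,0,0.05,0],[0.3,0,0,0,0],[0.3,0,0,0,0]]]' 20
```

```text
t: 8.3
tool_pos: [0.5867, -0.1239, 0.1211]
orientation: [-2.221, -2.221, 0.0]
force: [0.1, 0.2, -2.5]
opening: 0.0498
gripper_force: 20.0
```

```bash
python3 -m pendant '[[[0.3,0,0,0.1,0],[0.3,0,0,0.0,0],[0.3,0,0,0,0]]]' 20; python3 -m pendant '[[[0.3,0,0,0.1,0],[0.3,0,0,0.0,0],[0.3,0,0,0,0]]]' 20
```

```text
t: 8.6
tool_pos: [0.5869, -0.1239, 0.1208]
orientation: [2.221, 2.221, 0.0]
force: [-3.4, 0.5, 4.0]
opening: 0.049
gripper_force: 20.0
t: 8.9
tool_pos: [0.5869, -0.124, 0.1208]
orientation: [2.221, 2.221, 0.0]
force: [-5.8, 1.8, 10.9]
opening: 0.0493
gripper_force: 20.0
```

Contact with the holder floor is confirmed, so I'll ease off slightly and open.

```bash
python3 -m pendant '[[[0.3,0,0,-0.1,0],[0.6,0,0,0,0],[0.7,0,0,0,0],[0.8,0,0,0,0],[0.95,0,0,0,0],[0.95,0,0,0,0],[0.95,0,0,0,0],[0.95,0,0,0,0]]]' 20; python3 -m pendant '[[[0.95,0,0,-1,0],[0.95,0,0,-3,0],[0.95,0,0,-4,0],[0.95,0,0,-4,0],[0.95,0,0,-2,0],[0.95,-2,-0.5,0,0],[0.95,-3,-0.5,0,0],[0.95,-3,-0.7,0,0]]]' 20;  python3 -m pendant '[[[0.95,0,0,0,0],[0.95,0,0,0,0]]]' 20
python3 - <<'E'
from plant import robot
import cv2,numpy as np
o=[]
for n,(x,y,w,h) in dict(scene=(165,125,120,120),side=(240,110,120,120)).items():
    c=robot.read_camera(n); o.append(cv2.resize(c["img"][y:y+h,x:x+w],(400,400),interpolation=cv2.INTER_CUBIC))
o=np.hstack(o)
c=robot.read_camera("wrist");np.savez("pics/wrist2.npz",K=c["K"],pose=c["pose"]);cv2.imwrite("pics/wrist2.png",c["img"])
cv2.imwrite("pics/placed.png",o)
E
```

```text
t: 9.7
tool_pos: [0.5867, -0.1239, 0.1201]
orientation: [2.221, 2.221, -0.0]
force: [-0.2, 0.2, -0.4]
opening: 0.0885
gripper_force: 0.0
t: 10.5
tool_pos: [0.5699, -0.2044, 0.2616]
orientation: [2.219, 2.222, 0.001]
force: [-0.1, -0.0, -0.5]
opening: 0.0883
gripper_force: 0.0
t: 10.7
tool_pos: [0.5696, -0.2043, 0.2608]
orientation: [2.223, 2.22, 0.001]
force: [0.3, 0.2, -0.8]
opening: 0.0882
gripper_force: 0.0
```

View pics/placed.png

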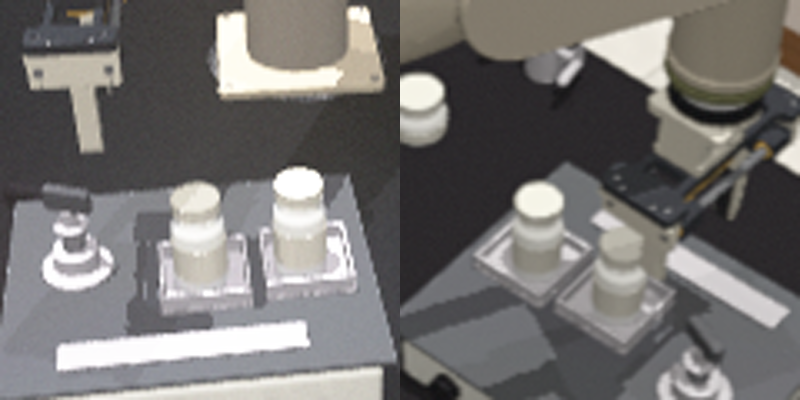

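View pics/wrist2.png

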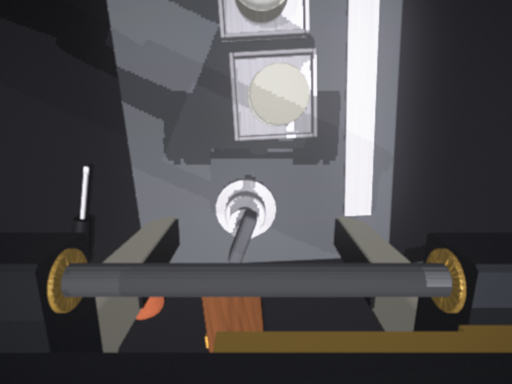

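The jar stands upright in the holder. In the wrist view the wing runs from about (251,212) to (236,261).

Run:
```python
from h import *
c=dict(np.load("pics/wrist2.npz"))
for p in[(251,212),(236,261)]:
  print(plane("w",*p,.183,c))
for p in [(247,216)]: print("washer?",plane("w",246,208,.143,c))
P=np.linalg.inv(c["pose"])
for p in[(.5573,-.2432,.183),(.5573,-.2432,.143)]:
    q=(P@[*p,1])[:3]*[1,-1,-1];q=c["K"]@q;print(q/q[2])
```

```text
[ 0.56643784 -0.2170778   0.183     ]
[ 0.55337279 -0.26121793  0.183     ]
washer? [ 0.56101179 -0.22636771  0.143     ]
[240.30835394 241.48215704   1.        ]
[242.31375636 224.60261047   1.        ]
```

```bash
python3 -m pendant '[[[0.5,-1,-0.3,0,0],[0.5,-1.5,-0.5,0,0],[0.5,-1.25,-0.35,0,0],[0.5,0,0,0,8.25],[0.5,0,0,0,8.25],[0.5,0,0,1,0],[0.5,0,0,2,0],[0.5,0,0,0,0]]]' 3; python3 -m pendant '[[[0.5,0,0,0,0],[0.5,0,0,0,0]]]' 3
python3 - <<'E'
from plant import robot
from scipy.spatial.transform import Rotation as R
import numpy as np,cv2
s=robot.read_state();print(s["q"],R.from_rotvec(s["orientation"]).as_matrix().round(3))
o=[]
for n,(x,y,w,h) in dict(scene=(145,125,100,100),side=(270,150,100,100)).items():
    c=robot.read_camera(n); o.append(cv2.resize(c["img"][y:y+h,x:x+w],(400,400),interpolation=cv2.INTER_CUBIC))
cv2.imwrite("pics/wing.png",np.hstack(o))
E
```

```text
t: 11.65
tool_pos: [0.5563, -0.2411, 0.2262]
orientation: [-2.51, -1.881, 0.004]
force: [-1.1, 0.5, -1.0]
opening: 0.0464
gripper_force: 0.0
t: 11.85
tool_pos: [0.5584, -0.2417, 0.2309]
orientation: [2.515, 1.881, 0.001]
force: [-0.3, 0.2, 0.1]
opening: 0.0462
gripper_force: 0.0
[-4.92711872e-01  1.47440941e-01  1.44733919e+00 -3.90506850e-05
  1.54595688e+00 -2.06125952e-01] [[ 0.283  0.959  0.001]
 [ 0.959 -0.283 -0.   ]
 [-0.     0.001 -1.   ]]
```

View pics/wing.png

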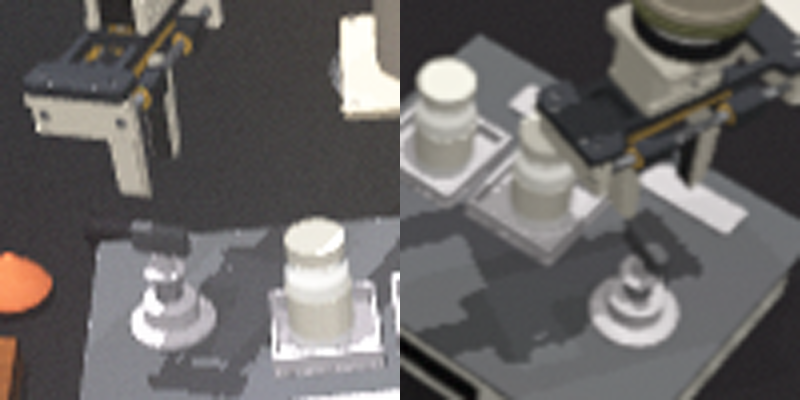

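The fingers straddle the wing, aligned. I'll descend and grip it.

```bash
python3 -m pendant '[[[0.5,0,0,2,0],[0.5,0,0,2.5,0],[0.5,0,0,2,0],[0.5,0,0,1.2,0],[0.5,0,0,0.4,0],[0.3,0,0,0,0],[0,0,0,0,0],[0,0,0,0,0]]]' 3; python3 -m pendant '[[[0,0,0,0,0],[0,0,0,0,0],[0,0,0,0,0],[0,0,0,0,0],[0,0,0,0,0]]]' 3
python3 - <<'E'
from plant import robot
s=robot.read_state();print(s["q"],s["wrist_torque"],s["opening"])
E
```

```text
t: 12.75
tool_pos: [0.559, -0.2418, 0.1506]
orientation: [2.516, 1.879, 0.001]
force: [0.0, -0.4, 0.2]
opening: 0.0267
gripper_force: 0.0
t: 13.25
tool_pos: [0.5585, -0.2415, 0.1497]
orientation: [2.517, 1.879, 0.001]
force: [-1.0, 0.4, 4.2]
opening: 0.0147
gripper_force: 3.0
[-4.92403439e-01  1.92643073e-01  1.54601479e+00 -4.65663347e-05
  1.40202508e+00 -2.04417499e-01] [ 0.05277834  0.14323591 -0.00061008] 0.01465464796119669
```

```bash
python3 -m pendant '[[[0,0,0,0,0],[0,0,0,0,0],[0,0,0,0,0],[0,0,0,0,0]]]' 20; python3 -m pendant '[[[0,0,0,0,0],[0,0,0,0,0],[0,0,0,0,0]]]' 3
```

```text
t: 13.65
tool_pos: [0.5585, -0.2415, 0.1497]
orientation: [2.517, 1.879, 0.001]
force: [-0.9, 0.6, 5.4]
opening: 0.0141
gripper_force: 20.0
t: 13.95
tool_pos: [0.5584, -0.2415, 0.1493]
orientation: [2.517, 1.879, 0.0]
force: [0.6, -0.6, 3.8]
opening: 0.0146
gripper_force: 3.0
```

```bash
cat > st.py <<'E'
from plant import robot
s=robot.read_state();print("q6",s["q"][5].round(3),"tau",s["wrist_torque"].round(3),"op",s["opening"])
E
for i in 1; do python3 -m pendant '[[[0,0,0,0,-5],[0,0,0,0,-5],[0,0,0,0,0]]]' 3; python3 st.py; python3 -m pendant '[[[0,0,0,0,-5],[0,0,0,0,-5],[0,0,0,0,0]]]' 3;python3 st.py; done
```

```text
t: 14.25
tool_pos: [0.5581, -0.2413, 0.1491]
orientation: [-2.342, -2.093, 0.0]
force: [0.4, 0.6, 2.7]
opening: 0.0147
gripper_force: 3.0
q6 -0.38 tau [-0.002  0.094  0.024] op 0.014686026269303903
t: 14.55
tool_pos: [0.5577, -0.2413, 0.1489]
orientation: [-2.153, -2.286, 0.001]
force: [-1.9, -0.1, 3.7]
opening: 0.015
gripper_force: 3.0
q6 -0.553 tau [ 0.064  0.381 -0.005] op 0.01495979841668234
```

```bash
python3 -m pendant '[[[0,0,0,0,-5],[0,0,0,0,-5],[0,0,0,0,0]]]' 3; python3 st.py; python3 -m pendant '[[[0,0,0,0,-5],[0,0,0,0,-5],[0,0,0,0,0]]]' 3;python3 st.py
python3 - <<'E'
from plant import robot
import numpy as np,cv2
o=[]
for n,(x,y,w,h) in dict(scene=(145,125,100,100),side=(270,150,100,100)).items():
    c=robot.read_camera(n); o.append(cv2.resize(c["img"][y:y+h,x:x+w],(400,400),interpolation=cv2.INTER_CUBIC))
cv2.imwrite("pics/turn1.png",np.hstack(o))
E
```

```text
t: 14.85
tool_pos: [0.5576, -0.2413, 0.1488]
orientation: [-1.947, -2.464, 0.001]
force: [-3.8, 0.8, 2.7]
opening: 0.0154
gripper_force: 3.0
q6 -0.726 tau [0.04  0.624 0.004] op 0.015405183020526032
t: 15.15
tool_pos: [0.5574, -0.2413, 0.1487]
orientation: [-1.726, -2.623, 0.001]
force: [-4.6, -0.3, 3.1]
opening: 0.016
gripper_force: 3.0
q6 -0.899 tau [-0.073  0.925 -0.038] op 0.016016757101694753
```

View pics/turn1.png

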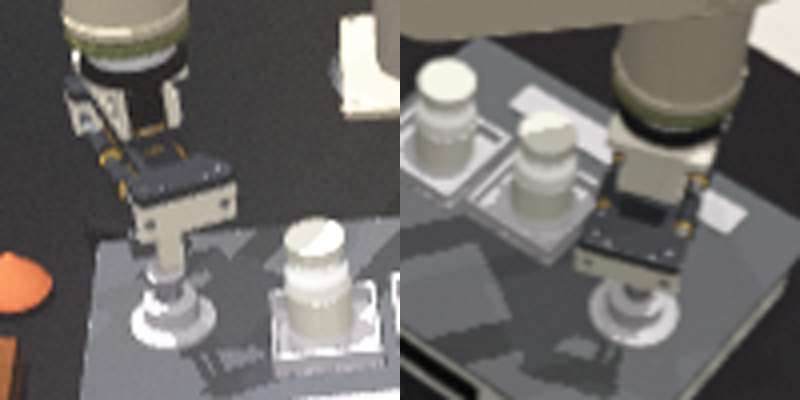

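```bash
python3 -m pendant '[[[0,-0.09,-0.17,0,0],[0,0,0,0,0],[0,0,0,0,0]]]' 3; python3 st.py; python3 -m pendant '[[[0,0,0,0,-5],[0,0,0,0,-5],[0,0,0,0,0]]]' 3;python3 st.py
```

```text
t: 15.55
tool_pos: [0.5573, -0.2423, 0.1488]
orientation: [-1.725, -2.626, -0.001]
force: [1.6, 3.4, -1.2]
opening: 0.0153
gripper_force: 2.8
q6 -0.904 tau [ 0.546 -0.291 -0.009] op 0.015340894875736751
t: 15.85
tool_pos: [0.557, -0.2425, 0.1487]
orientation: [-1.486, -2.767, -0.001]
force: [0.9, 3.4, -1.8]
opening: 0.0152
gripper_force: 2.8
q6 -1.08 tau [ 0.495 -0.234 -0.002] op 0.015233655564624029
```

```bash
python3 -m pendant '[[[0,0.03,0.06,0,0],[0,0,0,0,-5],[0,0,0,0,-5],[0,0,0,0,0]]]' 3; python3 st.py; python3 -m pendant '[[[0,0,0,0,-5],[0,0,0,0,-5],[0,0,0,0,0]]]' 3;python3 st.py
```

```text
t: 16.25
tool_pos: [0.5569, -0.2426, 0.1486]
orientation: [-1.242, -2.885, 0.001]
force: [-0.4, 0.2, -2.9]
opening: 0.0149
gripper_force: 2.9
q6 -1.253 tau [ 0.011 -0.018 -0.006] op 0.014884439881670361
t: 16.55
tool_pos: [0.5568, -0.2427, 0.1488]
orientation: [-0.988, -2.981, 0.001]
force: [-1.3, -1.1, -1.9]
opening: 0.0146
gripper_force: 3.0
q6 -1.426 tau [-0.2    0.269 -0.018] op 0.014618814832065367
```

```bash
cat > dz.py <<'E'
import cv2,numpy as np
from plant import robot
ref=cv2.imread("pics/turn1.png",0).astype(np.float32)
for k,(n,(x,y,w,h),(a,b,c,d)) in enumerate([("scene",(145,125,100,100),(135,265,215,310)),("side",(270,150,100,100),(590,285,690,345))]):
    im=cv2.resize(robot.read_camera(n)["img"][y:y+h,x:x+w],(400,400),interpolation=cv2.INTER_CUBIC)
    g=cv2.cvtColor(im,cv2.COLOR_BGR2GRAY).astype(np.float32); np.save(f"pics/now_{n}.npy",g)
    o=400*k; r=ref[b:d,a:c]; t=g[b:d,a-o:c-o]
    cx=(a+c)//2
    # column profile through the axis, before / now
    print(n,"mean abs diff",abs(r-t).mean().round(1)); print(ref[240:330:4,cx-4:cx+5].mean(1).astype(int)); print(g[240:330:4,cx-o-4:cx-o+5].mean(1).astype(int))
E
python3 dz.py; python3 -m pendant '[[[0,0,0,0,-5],[0,0,0,0,-5],[0,0,0,0,0]]]' 3;python3 st.py
```

```text
scene mean abs diff 23.7
[175 177 177 177 178 180 171 162 171 173 144 118 112 111 115 138 168 186
 187 165 155 155 162]
[172 171 171 170 169 170 172 171 160 160 175 176 141 117 115 139 170 192
 197 168 155 154 185]
side mean abs diff 11.6
[ 73  72  72  72  71  45  56 109 133 132 132 131 117  85  78 101 135 150
 153 130 112 116 147]
[106  92  78  57  67  87 102 110 113 114 116 124 139 133 101 102 136 150
 151 129 113 117 134]
t: 16.95
tool_pos: [0.5569, -0.2429, 0.149]
orientation: [-0.723, -3.057, 0.001]
force: [-3.8, -3.3, -1.6]
opening: 0.0148
gripper_force: 3.0
q6 -1.601 tau [-0.461  0.521 -0.046] op 0.01483614371094056
```

The side and scene washer profiles have both moved down about 7 mm, and the vertical force changed sign, so the bolt has dropped into its thread (near tool angle -0.9). Next I'll follow it down, regrip and turn forward.

```bash
python3 -m pendant '[[[0.25,0,0,0,0],[0.25,0,0,0,0],[0.25,0,0,0.35,0],[0.25,0,0,0.35,0],[0,0,0,0,0],[0,0,0,0,0],[0,0,0,0,0],[0,0,0,0,0]]]' 5; python3 st.py;  python3 -m pendant '[[[0,0,0,0,4],[0,0,0,0,6],[0,0,0,0.02,8],[0,0,0,0.02,8],[0,0,0,0.02,8],[0,0,0,0.02,8],[0,0,0,0,0]]]' 5;python3 st.py
```

```text
t: 17.75
tool_pos: [0.5567, -0.2428, 0.1417]
orientation: [-0.721, -3.057, 0.001]
force: [-3.0, -5.0, -2.4]
opening: 0.0148
gripper_force: 5.0
q6 -1.603 tau [-0.777  0.468 -0.006] op 0.014834097621779077
t: 18.45
tool_pos: [0.5573, -0.2422, 0.141]
orientation: [-1.771, -2.594, -0.0]
force: [0.6, -1.7, -4.5]
opening: 0.0148
gripper_force: 5.0
q6 -0.867 tau [-0.43  -0.157 -0.022] op 0.014846137078122316
```

```bash
python3 -m pendant '[[[0,0,0,0.03,8],[0,0,0,0.03,8],[0,0,0,0.02,8],[0,0,0,0.02,8],[0,0,0,0.02,8],[0,0,0,0.02,8],[0,0,0,0.02,8],[0,0,0,0,0]]]' 5; python3 st.py; python3 -m pendant '[[[0,0,0,0.02,8],[0,0,0,0.02,8],[0,0,0,0.02,8],[0,0,0,0.02,8],[0,0,0,0.02,8],[0,0,0,0.02,8],[0,0,0,0.02,8],[0,0,0,0,0]]]' 5; python3 st.py
```

```text
t: 19.25
tool_pos: [0.5586, -0.2423, 0.1399]
orientation: [2.779, 1.462, 0.003]
force: [5.2, -2.3, -6.5]
opening: 0.0147
gripper_force: 5.0
q6 0.108 tau [-0.444 -0.928  0.015] op 0.014733775597204988
t: 20.05
tool_pos: [0.5585, -0.2435, 0.1388]
orientation: [3.139, -0.015, 0.005]
force: [3.6, -6.7, -4.2]
opening: 0.015
gripper_force: 4.9
q6 1.085 tau [-1.042 -0.669  0.045] op 0.01499289067395921
```

```bash
python3 -m pendant '[[[0,0.05,0.07,0.03,0],[0,0,0,0.03,8],[0,0,0,0.02,8],[0,0,0,0.02,8],[0,0,0,0.02,8],[0,0,0,0.02,8],[0,0,0,0.02,8],[0,0,0,0,0]]]' 5; python3 st.py; python3 -m pendant '[[[0,0,0,0.02,8],[0,0,0,0.02,8],[0,0,0,0.02,6],[0,0,0,0,0],[0.25,0,0,0,0],[0.25,0,0,0,0],[0.25,0,0,0,0]]]' 5; python3 st.py
```

```text
t: 20.85
tool_pos: [0.5583, -0.244, 0.1375]
orientation: [2.863, -1.292, 0.003]
force: [0.5, -6.1, -2.2]
opening: 0.0149
gripper_force: 5.0
q6 1.923 tau [-0.891 -0.045 -0.051] op 0.014902035459968264
t: 21.55
tool_pos: [0.558, -0.2426, 0.1362]
orientation: [-2.567, 1.81, 0.0]
force: [-0.4, -0.3, -0.6]
opening: 0.0232
gripper_force: 0.0
q6 2.305 tau [0.104 0.043 0.05 ] op 0.023213416290099098
```

```bash
python3 -m pendant '[[[0.3,0,0,-1.5,0],[0.3,0,0,-2.5,0],[0.3,0,0,-1,0],[0.3,0,0,0,-8.5],[0.3,0,0,0,-8.5],[0.3,0,0,0,-8.5],[0.3,0,0,0,-8.5],[0.3,0,0,0,-8.5]]]' 5; python3 -m pendant '[[[0.3,0,0,0,-8.5],[0.3,0,0,0,-8.5],[0.3,0,0,0,-8.5],[0.3,0,0,0,-8.5],[0.3,0,0,0,-8.5],[0.3,0,0,0,-8.5],[0.3,0,0,0,-8.5],[0.3,0,0,0,-8.5]]]'; python3 -m pendant '[[[0.3,0,0,0,-8.5],[0.3,0,0,0,-8.5],[0.3,0,0,0,-8.5],[0.3,0,0,0,-8.5],[0.3,0,0,0,-8.5],[0.3,0,0,0,-8.5],[0.3,0,0,0,-4],[0.3,0,0,0,0]]]'; python3 -m pendant '[[[0.3,0,0,0,0],[0.3,0,0,0,0]]]'; python3 st.py
```

```text
t: 22.35
tool_pos: [0.5581, -0.243, 0.1868]
orientation: [3.051, -0.75, 0.001]
force: [-0.8, -0.0, -0.3]
opening: 0.0282
gripper_force: 0.0
t: 23.15
tool_pos: [0.5581, -0.243, 0.1868]
orientation: [2.948, 1.084, 0.001]
force: [0.5, -0.3, 0.5]
opening: 0.028
gripper_force: 0.0
t: 23.95
tool_pos: [0.5581, -0.243, 0.1867]
orientation: [2.12, 2.317, 0.0]
force: [0.4, -0.1, -1.3]
opening: 0.0278
gripper_force: 0.0
t: 24.15
tool_pos: [0.5579, -0.243, 0.1864]
orientation: [2.124, 2.314, 0.0]
force: [-0.5, -0.1, -1.0]
opening: 0.0277
gripper_force: 0.0
q6 -0.581 tau [-0.019  0.051 -0.018] op 0.02772538225883793
```

```bash
python3 -m pendant '[[[0.3,0,0,0,-7.5],[0.3,0,0,0,-7.2],[0.3,0,0,1,0],[0.3,0,0,2,0],[0.3,0,0,1.5,0],[0.3,0,0,0.5,0],[0.3,0,0,0,0]]]' 5; python3 st.py; python3 -m pendant '[[[0,0,0,0,0],[0,0,0,0,0],[0,0,0,0,0],[0,0,0,0,0],[0,0,0,0,0]]]' 5; python3 st.py
```

```text
t: 24.85
tool_pos: [0.5569, -0.2425, 0.1345]
orientation: [-1.809, -2.565, 0.001]
force: [-0.0, 0.5, 0.4]
opening: 0.0277
gripper_force: 0.0
q6 -0.837 tau [-0.046 -0.022  0.013] op 0.027670995697908193
t: 25.35
tool_pos: [0.5579, -0.2435, 0.137]
orientation: [1.808, 2.568, -0.001]
force: [-4.2, -1.5, 3.5]
opening: 0.014
gripper_force: 5.0
q6 -0.839 tau [-0.294  0.725 -0.049] op 0.014018594677086863
```

```bash
python3 -m pendant '[[[0,0,0,0.02,8],[0,0,0,0.02,8],[0,0,0,0.02,8],[0,0,0,0.02,8],[0,0,0,0.02,8],[0,0,0,0.02,8],[0,0,0,0.02,8],[0,0,0,0,0]]]' 5; python3 st.py; python3 -m pendant '[[[0,0,0,0.02,8],[0,0,0,0.02,8],[0,0,0,0.02,8],[0,0,0,0.02,8],[0,0,0,0.02,8],[0,0,0,0.02,8],[0,0,0,0.02,8],[0,0,0,0,0]]]' 5; python3 st.py
```

```text
t: 26.15
tool_pos: [0.5582, -0.2434, 0.1357]
orientation: [2.806, 1.411, 0.001]
force: [-3.3, -1.3, 4.9]
opening: 0.0147
gripper_force: 5.0
q6 0.144 tau [-0.189  0.591 -0.008] op 0.014710108595591284
t: 26.95
tool_pos: [0.5587, -0.2437, 0.1344]
orientation: [3.14, -0.067, 0.003]
force: [-0.9, -2.3, 5.2]
opening: 0.0149
gripper_force: 5.0
q6 1.118 tau [-0.385  0.18   0.059] op 0.014860420033198901
```

```bash
python3 -m pendant '[[[0,0,0,0.01,8],[0,0,0,0.02,8],[0,0,0,0.02,8],[0,0,0,0.02,8],[0,0,0,0.02,8],[0,0,0,0.02,8],[0,0,0,0.02,8],[0,0,0,0.01,6]]]' 5; python3 -m pendant '[[[0,0,0,0,0],[0,0,0,0,0]]]' 10; python3 st.py; python3 dz.py
python3 - <<'E'
from plant import robot
import numpy as np,cv2
o=[]
for n,(x,y,w,h) in dict(scene=(150,135,100,100),side=(270,150,100,100)).items():
    c=robot.read_camera(n); o.append(cv2.resize(c["img"][y:y+h,x:x+w],(400,400),interpolation=cv2.INTER_CUBIC))
cv2.imwrite("pics/end.png",np.hstack(o))
E
```

```text
t: 27.75
tool_pos: [0.5582, -0.2441, 0.1329]
orientation: [2.658, -1.673, 0.003]
force: [-2.2, -3.6, 5.0]
opening: 0.0149
gripper_force: 5.0
t: 27.95
tool_pos: [0.5582, -0.244, 0.1329]
orientation: [2.663, -1.666, 0.003]
force: [-2.6, -4.6, 5.2]
opening: 0.0143
gripper_force: 10.0
q6 2.193 tau [-0.585  0.554  0.   ] op 0.014288737364841438
scene mean abs diff 24.0
[175 177 177 177 178 180 171 162 171 173 144 118 112 111 115 138 168 186
 187 165 155 155 162]
[181 182 179 174 173 175 176 176 176 177 173 163 168 178 159 142 165 187
 187 164 156 156 163]
side mean abs diff 14.5
[ 73  72  72  72  71  45  56 109 133 132 132 131 117  85  78 101 135 150
 153 130 112 116 147]
[ 62  72  73  73  73  72  73  73  71  48  61 113 134 133 131 134 143 149
 150 130 114 113 126]
```

View pics/end.png

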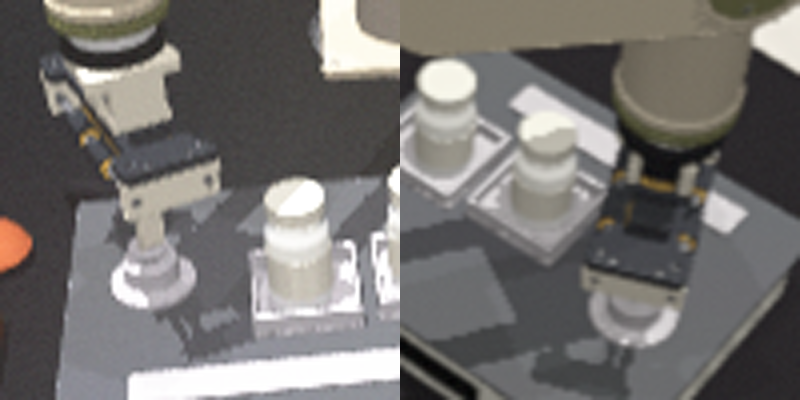

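The end picture shows both jars upright at (295,240) and in the side view, with the wing gripped and the washer close to the boss. It has come down about 15 to 16 mm, which matches the count of turns, so I'll hand in.

```bash
python3 -c "
from plant import robot
print(robot.close_job())"
```

```text
the job is handed in; nothing more can be done
None
```

I handed in the job with the jar upright in the once-empty holder and the bolt dropped, turned forward about one turn and still gripped; by camera it is about 15–16 mm below its start (12.8–17.2 allowed), and no verdict was returned.

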